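# Release and slide back the rack's pack stop

## Robot

A 7-joint arm with a two-finger parallel gripper is mounted at the origin on the work surface. World frame = base frame: x ahead of the robot, y to its left, z up, the work surface at z = 0. Lengths are in m, angles in rad, forces in N, time in s.
With the tool pointing down it reaches from about 0.35 to 0.9 m from the base axis. Payload 8.1 kg.
Tool frame: the origin (TCP) lies midway between the tips of the shut fingers; the grasp point (between the pads) lies 19 mm behind it; z points along the fingers, y is the direction in which the jaws open and shut (so a half turn about z gives the same grasp; the last joint's range is limited). The gripper opens to 92 mm and grips with 3 to 60 N. Pads are 19 mm wide; open, the fingers measure 130 mm over their backs; the gripper's body (75 mm by 190 mm) begins 47 mm behind the grasp point.
Start: joints at [1.028, 0.434, 0.025, 1.573, -0.012, 1.134, -0.075], TCP at [0.266, -0.566, 0.227] pointing down, gripper open.
Joint ranges: [-2.62, 2.62], [-0.44, 2.09], [-1.27, 1.32], [0.08, 2.57], [-1.32, 4.46], [0.12, 2], [-2.74, 2.74]. Speed limits (rad/s): [2.22, 2.22, 3.01, 3.01, 3.14, 3.14, 3.14].

## Interface

Orientations are given as a 3x3 rotation matrix whose columns are the frame's x, y, z axes.
In Python, from station import * gives the robot as it stands.
- The arm moves only by the tool servo_tool, never from a script. Its argument "plan" is a list of rows, each an object of numbers: "tx", "ty", "tz": the shift along the tool's x, y, z in mm; "roll": the turn about the tool's z in degrees. A call has 1 to 5 rows; each row is the pose to reach, as a shift and turn from the pose commanded when the call began, along the tool's axes at that moment; what a row does not reach only later rows make up. A row lasts 1/12 s, in which the tool goes at most 41.7 mm and 7.16 degrees, less where a joint would pass 70% of its speed; a pose out of reach is approached as far as the arm can. A call with a gripper value outside its range is refused whole. "fingers" is the gripper's target within -1 to 1 (fully open at 1, half-way at 0, shut at -1), set as the call begins (left out, the last holds). The fingers move at their own pace and stop on an object; "newtons" is the grip in N (left out, the last holds). Time passes only in rows, so rows that repeat a pose let the fingers close. It gives the time, the measured TCP pose, the force and the opening at its end, in the units of the state.
- observe(): the state, without advancing time (a new reading comes with each control period).
- capture(name): name is "side" or "top"; returns the picture (400x640x3 uint8, red, green, blue); there is no depth.
- camera_params(name): a dict with "fx", "fy", "cx", "cy" (pixels), "R" (3x3) and "t" (3): a world point X has camera coordinates R X + t. Camera axes: x right, y down, z forward; pixel columns grow to the right and rows downward; lengths in m; the calibration is good to about 2 mm. A picture is of the moment at which its call begins. camera_params takes no time and is no camera call.
- job_done(): hands the job in, once; it reports no verdict.
Trained networks look in the newest picture that a camera, given by its name, has taken for a name from the list of things; names that differ only in an ending like _2 or _b are one class to them, and where a whole thing is asked for, a point or a joint stands for the part that bears it (a point fixed in the world has none). Each returns a list of dicts, best first, with "conf" (0 to 1); they miss things now and then, are a little off and sometimes report something else, mostly with a low value. They report only what shows in the picture. A call takes as long as a camera call.
- masks_of(thing, camera): "region" (400x640 bool, what is visible of it) and "centre" ([column, row] in pixels, amid what is visible of it).
- pinpoint(thing, camera): "centre" ([column, row] in pixels: a listed point, or the origin of a listed thing).
The state is a dict: "t": time; "qpos": joint angles; "qvel": joint speeds; "tau": joint torques, N m; "tool_pos": TCP position; "tool_rot": TCP orientation; "force": force on the tool from outside, world axes, zero at the start; "torque": the same for the moment, N m; "opening": finger opening in m.
Only numpy, scipy, OpenCV 4.12 (cv2) and the standard library are available. Lean on these libraries where they do the work, as an engineer would, in place of code of your own. Each camera call takes 0.05 s, during which the arm holds its last target. There are 200 camera calls.

## Task

Make room in the small wooden pack rack for the next cartons: with the fingertips press the square release cap on the sliding stop all the way down, and, keeping it down, push the stop back along its toothed bar, away from the cartons, until it is fully home against the end block. Then lift off so that the cap springs up again. Nothing needs to be picked up: leave the cartons and everything else standing where they are.

Things in the scene. Friction and masses are not known exactly. Their poses are not given: they have to be found in the camera images.
- rack: fixed wooden pack rack; origin on the table, y along its bar. Board spans x -100 to +90, y -205 to +165 mm, 18 mm thick. A 118 mm high wooden fence closes the -y end; two cartons stand by it. A steel bar (12 mm wide, top 52 mm above the table, saw teeth underneath) runs along y at x = +60 mm. The stop slides along it towards the rack's +y to open.
- end_block (a point): top centre of the -y face of the dark end block on the bar's +y end: 30 mm wide, 26 mm thick, top 60 mm above the table. The stop's grey slide block meets this face when fully home. Fixed on the rack.
- stop (a joint): place of the sliding stop along the bar, m: starts at 0.005 to 0.06, grows along the rack's +y, 0.15 fully home at the end block (hard stop). Sliding friction 3.5 N, about 4.5 N to push at 0.1 m/s. A pawl catches in teeth every 10 mm and blocks motion to +y unless the release is held down (up to 10 mm of play before it catches); no teeth over the last 10 mm.
- release (a joint): how far the release cap is pressed, m: 0 up, 0.010 fully down (hard stop). Spring: 1.5 N at the top, 4.5 N fully down. It may rest up to 5 mm down while its pawl lies on a tooth's slope. The pawl is clear of the teeth from about 5 mm down and drops back in when the cap is let go.
- release_top (a point): centre of the top of the flat black square release cap, 36 x 36 mm, on top of the stop's grey slide block (50 x 50 mm, top 66 mm above the table). Cap up: 80 mm above the table; pressed: 70 mm. Moves with the stop and the cap; axes as the rack's.
- stop_tab (a point): top centre of the -y face of the stop's upright steel tab, 20 mm past the cap's centre: 44 mm wide, 8 mm thick, top 102 mm above the table. A finger on the cap moving to the rack's +y bears on it. On the block's other (-y) side a steel plate, 6 mm thick, top 90 mm above the table, spans the board towards the rack's -x, starting 20 mm from the bar's line.
- carton_a: loose upright cardboard carton, 90 x 34 x 105 mm, standing on the rack's board against the fence; origin at the centre of its underside; leave alone
- carton_b: second, equal carton, standing on the board between carton_a and the stop plate; origin at the centre of its underside; leave alone
- weight_big: loose chrome calibration weight with a neck, 50 mm across, 92 mm tall, on the table just past the rack's +y end; origin under its centre; leave alone
- weight_small: smaller chrome weight, 38 mm across, 70 mm tall, on the table beyond the rack's bar side; origin under its centre; leave alone
- label_roll: loose white paper roll, 72 mm across, 40 mm tall, on the table beyond the rack's bar side; origin under its centre; leave alone
- jar: loose amber glass jar, 62 mm across, 100 mm tall, on the table off the rack's far corner (+x, -y of the rack); origin under its centre; leave alone
- tin: loose tin can, 74 mm across, 80 mm tall, at the robot's left; origin under its centre; leave alone
- bun_pack: loose white tray of six buns (solid to the touch between the buns too), 200 mm long, 140 mm wide, 62 mm tall, at the robot's right; origin under its centre; leave alone

How it is judged:
On the way, in this order (a step that is already met when the one before it is completed fails the run):
1. the fingers press the release cap down (at least 7 of its 10 mm) while the stop is still where it was caught (within 12 mm) (value of joint release above 0.007 m and contact force between the fingers and release above 0.5 N and distance of stop_tab from where it was at the start of the episode below 0.012 m), for 0.05 s.
2. the stop is pushed back to the end block (value of joint stop above 0.145 m), for 0.1 s.
At the end, for the whole second after the job is handed in: The stop rests within 5 mm of its end position against the end block, the release cap has sprung up (within 3 mm), and cartons, weights, roll, jar, tin and buns stand upright within 15 mm of where they were (value of joint stop above 0.145 m and value of joint release below 0.003 m and velocity of joint stop between -0.01 and 0.01 m/s and angle between each of carton_a, carton_b, weight_big, weight_small, label_roll, jar, tin, bun_pack's own z axis and vertical below 0.1 rad and distance of each of carton_a, carton_b, weight_big, weight_small, label_roll, jar, tin, bun_pack from where it was at the start of the episode below 0.015 m); the robot touches nothing.
It fails at once if a carton or bystander is shifted more than 15 mm, tipped, or lifted (distance of any of carton_a, carton_b, weight_big, weight_small, label_roll, jar, tin, bun_pack from where it was at the start of the episode above 0.015 m or angle between any of carton_a, carton_b, weight_big, weight_small, label_roll, jar, tin, bun_pack's own z axis and vertical above 0.2 rad).
It also fails if it takes over 32 s, if anything falls off the work surface, if the arm or the gripper's body presses on something with over 40 N, if the wrist force passes 120 N, or if a joint passes its speed limit or range.

## Working session

There is one attempt and no reset: what is moved stays moved. The work goes in short steps, Python scripts to look and compute and a tool call to move; the robot and the scene stay as the last step left them, time stands still between calls to the robot, and variables do not carry over. Pictures are saved under pics/ and viewed, about 8 in all and at most 12, crops included, and the job is handed in when it is done.

Besides the shell and the picture viewer there is one more tool, called after "Emit:" in YAML: its name, and indented under it one key for each argument. servo_tool: Moves the arm, as the interface text tells. Its arguments: {"type":"object","properties":{"plan":{"type":"array"},"fingers":{"type":"number"},"newtons":{"type":"number"}},"required":["plan"]}

```bash
mkdir -p pics
cat > h.py <<'E'
from station import *
import numpy as np, cv2
def tri(pa,pb,ca='side',cb='top'):
    Ps=[];u=[]
    for c,p in((ca,pa),(cb,pb)):
        k=camera_params(c);K=np.array([[k['fx'],0,k['cx']],[0,k['fy'],k['cy']],[0,0,1]])
        Ps.append(K@np.c_[np.array(k['R']),np.array(k['t'])]);u.append(np.array(p,float).reshape(2,1))
    X=cv2.triangulatePoints(Ps[0],Ps[1],u[0],u[1])[:,0];return X[:3]/X[3]
def onz(p,z,c):
    k=camera_params(c);R=np.array(k['R']);o=-R.T@np.array(k['t'])
    d=R.T@np.array([(p[0]-k['cx'])/k['fx'],(p[1]-k['cy'])/k['fy'],1]);return o+d*(z-o[2])/d[2]
def snap(n,f):
    im=capture(n);cv2.imwrite('pics/'+f,im[:,:,::-1]);return im
E
python3 - <<'E'
from h import *
np.set_printoptions(precision=4,suppress=True)
snap('side','s1.png');snap('top','t1.png')
for th,z in(('release_top',.08),('stop_tab',.102),('end_block',.06),('rack',0)):
    r={c:pinpoint(th,c) for c in('side','top')}
    for c in r:
        for d in r[c][:2]: print(th,c,d['conf'],d['centre'],onz(d['centre'],z,c))
    if r['side'] and r['top']: print('  tri',tri(r['side'][0]['centre'],r['top'][0]['centre']))
s=observe();print(s['t'],s['tool_pos'],s['tool_rot'],s['force'],s['opening'])
E
```

```text
release_top top 0.51 [321.8, 199.9] [0.5623 0.0364 0.08  ]
stop_tab side 0.55 [307.4, 200.8] [0.5808 0.067  0.102 ]
stop_tab top 0.75 [312.8, 198.3] [0.5663 0.0671 0.102 ]
  tri [0.5726 0.0674 0.1019]
end_block side 0.81 [297.8, 231.3] [0.5997 0.1497 0.06  ]
end_block top 0.6 [285.5, 191.8] [0.5929 0.1646 0.06  ]
  tri [0.5944 0.1639 0.0703]
rack side 0.16 [271.4, 241.1] [0.6785 0.1166 0.    ]
rack top 0.89 [312.7, 216.2] [0.5088 0.0707 0.    ]
  tri [ 0.5875  0.0855 -0.017 ]
0.5 [ 0.2661 -0.5656  0.2267] [[ 0.9049  0.4257  0.    ]
 [ 0.4257 -0.9049 -0.0001]
 [-0.      0.0001 -1.    ]] [ 0.1766  0.3201 -0.074 ] 0.09156830068709294
```

Run:
```python
import cv2
a=cv2.imread('pics/s1.png');b=cv2.imread('pics/t1.png')
cv2.imwrite('pics/t1b.png',cv2.resize(b[110:310,190:450],None,fx=3,fy=3,interpolation=2))
cv2.imwrite('pics/s1b.png',a)
```

```text
(no output)
```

View pics/t1b.png

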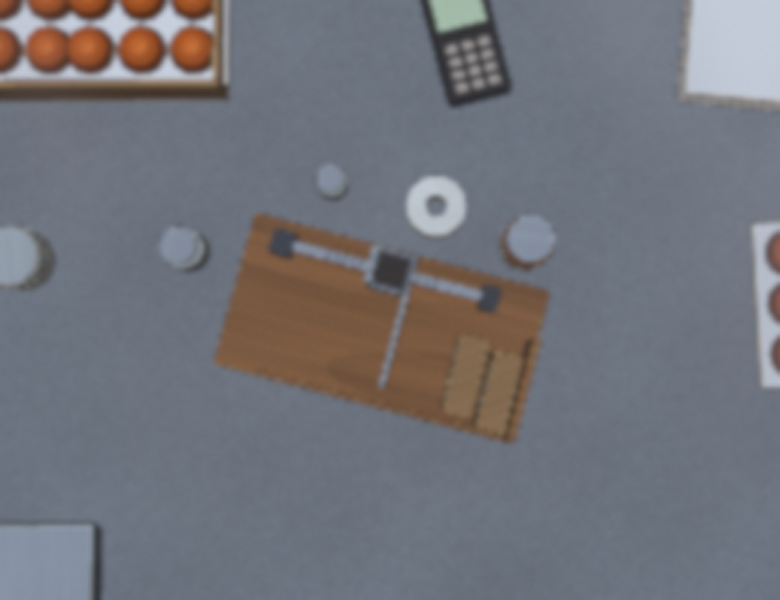

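View pics/s1.png

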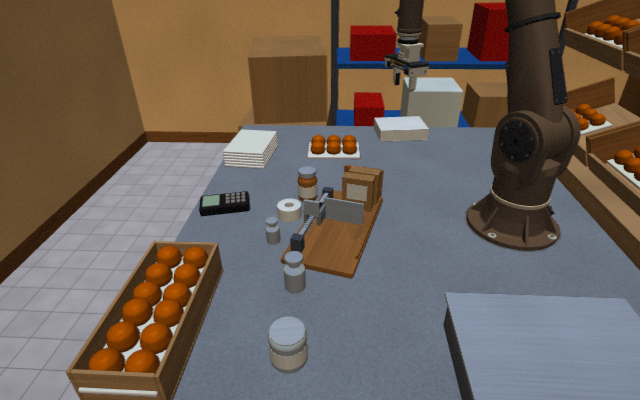

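The top crop shows the cap at crop (391,271), i.e. full-image (320,200). The end block is at (283,243) and the bar runs about 15° off world y. The board corners are clear, and the side view agrees.

Run:
```python
from h import *
np.set_printoptions(precision=4,suppress=True)
f=lambda u,v:(190+(u+.5)/3-.5,110+(v+.5)/3-.5)
# board corners (rack xy) <-> top px, z .018
L=np.array([[90,165],[90,-205],[-100,-205],[-100,165]])/1e3
W=np.array([onz(f(*p),.018,'top')[:2] for p in((258,213),(549,291),(513,441),(218,362))])
def rigid(L,W):
    a,b=L-L.mean(0),W-W.mean(0);th=np.arctan2((a[:,0]*b[:,1]-a[:,1]*b[:,0]).sum(),(a*b).sum())
    R=np.array([[np.cos(th),-np.sin(th)],[np.sin(th),np.cos(th)]]);return th,R,W.mean(0)-R@L.mean(0)
th,R,o=rigid(L,W);print('board fit',np.degrees(th),o,'res mm',1e3*(L@R.T+o-W))
cap=onz(f(391,271),.08,'top');print('cap',cap,'rack',R.T@(cap[:2]-o))
for n,p,z in(('endblk ctr',(283,243),.06),('nearblk',(489,298),.06)): w=onz(f(*p),z,'top');print(n,w,R.T@(w[:2]-o))
im=cv2.imread('pics/t1.png').max(2)
m=(im[190:212,308:334]<80);v,u=np.nonzero(m);q=(u.mean()+308,v.mean()+190);print('dark blob',m.sum(),q,R.T@(onz(q,.08,'top')[:2]-o))
for c in('side','top'):
    for d in masks_of('release',c)[:1]: print(c,d['conf'],d['centre'],d['region'].sum(),R.T@(onz(d['centre'],.08,c)[:2]-o))
a=cv2.imread('pics/s1.png');cv2.imwrite('pics/s1c.png',cv2.resize(a[160:280,260:400],None,fx=5,fy=5,interpolation=2))
# moves
s=observe();T=np.array(s['tool_rot']);g=np.r_[o+R@[.06,(R.T@(cap[:2]-o))[1]],.2];print('goal',g,'tool mm',1e3*T.T@(g-s['tool_pos']))
```

```text
board fit -15.046553843951958 [0.5099 0.0698] res mm [[ 2.3074  1.6785]
 [ 1.9508 -5.0214]
 [-2.3723 -0.7456]
 [-1.8859  4.0884]]
cap [0.562  0.0427 0.08  ] rack [ 0.0573 -0.0127]
endblk ctr [0.5969 0.1699 0.06  ] [0.0581 0.1193]
nearblk [ 0.5312 -0.0719  0.06  ] [ 0.0574 -0.1313]
dark blob 92 (np.float64(320.0652173913044), np.float64(199.90217391304347)) [ 0.0577 -0.0128]
side 0.35 [333.1, 207.4] 1209 [ 0.0033 -0.0064]
goal [0.5645 0.042  0.2   ] tool mm [ 528.6922 -422.7213   26.7195]
```

View pics/s1c.png

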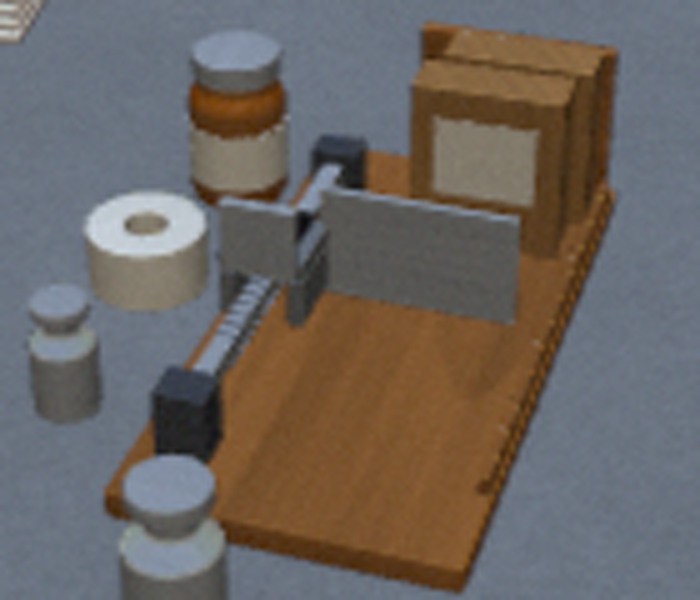

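Emit:
servo_tool:
  plan:
    - {"tx":25,"ty":-20,"tz":0}
    - {"tx":57,"ty":-45,"tz":0}
    - {"tx":89,"ty":-71,"tz":0}
    - {"tx":120,"ty":-96,"tz":0}
    - {"tx":152,"ty":-121,"tz":0}
  fingers: -1
  newtons: 30

```text
invalid input
```

Emit:
servo_tool:
  plan:
    - {"tx":31,"ty":-25,"tz":0}
    - {"tx":62,"ty":-50,"tz":0}
    - {"tx":93,"ty":-75,"tz":0}
    - {"tx":124,"ty":-100,"tz":0}
    - {"tx":155,"ty":-125,"tz":0}

```text
invalid input
```

Emit:
servo_tool:
  plan:
    - {"tx":31,"ty":-25,"tz":0}
    - {"tx":62,"ty":-50,"tz":0}
    - {"tx":93,"ty":-75,"tz":0,"roll":-7}
    - {"tx":124,"ty":-100,"tz":0,"roll":-14}
    - {"tx":155,"ty":-125,"tz":0,"roll":-21}

```text
invalid input
```

Emit:
servo_tool:
  plan:
    - {"roll":-7}
    - {"roll":-14}
    - {"roll":-21}
    - {"roll":-28}
    - {"roll":-28.8}

```text
invalid input
```

Run:
```python
from h import *
np.set_printoptions(precision=4,suppress=True)
th=np.radians(-15.05);R=np.array([[np.cos(th),-np.sin(th)],[np.sin(th),np.cos(th)]]);o=np.array([.5099,.0698])
s=observe();T=np.array(s['tool_rot']);g=np.r_[o+R@[.058,-.0088],.2]
print(s['t'],s['tool_pos'],T,s['opening'],'goal',g,'tool mm',1e3*T.T@(g-s['tool_pos']),s['force'])
q=(260+(258+.5)/5-.5,160+(204+.5)/5-.5);print('tab +y face rack',R.T@(onz(q,.102,'side')[:2]-o))
```

```text
0.6 [ 0.2661 -0.5655  0.2267] [[ 0.9049  0.4257 -0.    ]
 [ 0.4257 -0.9049 -0.    ]
 [-0.      0.     -1.    ]] 0.0918471738271865 goal [0.5636 0.0462 0.2   ] tool mm [ 529.6694 -426.9265   26.7195] [0.6199 0.4984 0.2745]
tab +y face rack [0.0601 0.0107]
```

The calls were refused, probably because every row needs all four keys, so I'll retry with roll included.

Emit:
servo_tool:
  plan:
    - {"tx":25,"ty":-20,"tz":0,"roll":0}
    - {"tx":57,"ty":-45,"tz":0,"roll":0}
    - {"tx":89,"ty":-71,"tz":0,"roll":0}
    - {"tx":120,"ty":-96,"tz":0,"roll":0}
    - {"tx":152,"ty":-121,"tz":0,"roll":0}
  fingers: -1
  newtons: 30

```text
t: 1.02
tool_pos: [0.3524, -0.3897, 0.2269]
tool_rot: [[0.905, 0.425, 0.0], [0.425, -0.905, -0.0], [0.0, 0.0, -1.0]]
force: [0.3, -0.9, -0.3]
opening: 0.0631
```

Emit:
servo_tool:
  plan:
    - {"tx":31,"ty":-25,"tz":0,"roll":0}
    - {"tx":62,"ty":-50,"tz":0,"roll":0}
    - {"tx":93,"ty":-75,"tz":0,"roll":0}
    - {"tx":124,"ty":-100,"tz":0,"roll":0}
    - {"tx":155,"ty":-125,"tz":0,"roll":0}

```text
t: 1.43
tool_pos: [0.4397, -0.2105, 0.2271]
tool_rot: [[0.905, 0.426, 0.001], [0.426, -0.905, -0.0], [0.0, 0.001, -1.0]]
force: [0.7, -1.2, 0.4]
opening: 0.0301
```

Emit:
servo_tool:
  plan:
    - {"tx":31,"ty":-25,"tz":0,"roll":0}
    - {"tx":62,"ty":-50,"tz":0,"roll":0}
    - {"tx":93,"ty":-75,"tz":0,"roll":-7}
    - {"tx":124,"ty":-100,"tz":0,"roll":-14}
    - {"tx":155,"ty":-125,"tz":0,"roll":-21}

```text
t: 1.85
tool_pos: [0.5268, -0.0313, 0.2271]
tool_rot: [[0.688, 0.726, 0.001], [0.726, -0.688, -0.0], [0.0, 0.001, -1.0]]
force: [0.8, -0.6, 0.0]
opening: 0.0009
```

Emit:
servo_tool:
  plan:
    - {"tx":0,"ty":0,"tz":0,"roll":-7}
    - {"tx":0,"ty":0,"tz":0,"roll":-14}
    - {"tx":0,"ty":0,"tz":0,"roll":-21}
    - {"tx":0,"ty":0,"tz":0,"roll":-28}
    - {"tx":0,"ty":0,"tz":0,"roll":-28.8}

```text
t: 2.27
tool_pos: [0.5262, -0.0332, 0.2267]
tool_rot: [[0.253, 0.967, -0.0], [0.967, -0.253, -0.0], [-0.0, -0.0, -1.0]]
force: [0.1, -0.6, -0.3]
opening: 0.0004
```

Run:
```python
from h import *
np.set_printoptions(precision=4,suppress=True)
th=np.radians(-15.05);R=np.array([[np.cos(th),-np.sin(th)],[np.sin(th),np.cos(th)]]);o=np.array([.5099,.0698])
s=observe();T=np.array(s['tool_rot']);g=np.r_[o+R@[.059,-.0105],.14]
print(s['t'],s['tool_pos'],T,s['opening'],'goal',g,'tool mm',1e3*T.T@(g-s['tool_pos']),s['force'])
```

```text
2.2667 [ 0.5262 -0.0332  0.2267] [[ 0.2532  0.9674 -0.    ]
 [ 0.9674 -0.2532 -0.    ]
 [-0.     -0.     -1.    ]] 0.00042959724405548013 goal [0.5641 0.0443 0.14  ] tool mm [84.595  17.0903 86.7239] [ 0.1398 -0.5756 -0.3157]
```

Emit:
servo_tool:
  plan:
    - {"tx":28,"ty":6,"tz":0,"roll":-0.4}
    - {"tx":57,"ty":12,"tz":10,"roll":-0.4}
    - {"tx":84,"ty":17,"tz":35,"roll":-0.4}
    - {"tx":84,"ty":17,"tz":70,"roll":-0.4}
    - {"tx":84,"ty":17,"tz":97,"roll":-0.4}

```text
t: 2.68
tool_pos: [0.5646, 0.0457, 0.1282]
tool_rot: [[0.253, 0.967, 0.001], [0.967, -0.253, 0.001], [0.001, 0.0, -1.0]]
force: [-0.2, -0.9, -0.6]
opening: 0.0007
```

Run:
```python
from h import *
np.set_printoptions(precision=4,suppress=True)
a=snap('side','s2.png');b=snap('top','t2.png')
A=cv2.resize(a[160:260,265:365],None,fx=6,fy=6,interpolation=2)
cv2.imwrite('pics/c2.png',A[:,:,::-1])
s=observe();print(s['t'],s['tool_pos'],s['tool_rot'],s['force'])
```

```text
2.7833 [0.5614 0.0431 0.1257] [[ 0.2545  0.967  -0.0077]
 [ 0.9671 -0.2545 -0.0012]
 [-0.0031 -0.0072 -1.    ]] [-1.3358  0.6652  0.5454]
```

View pics/c2.png

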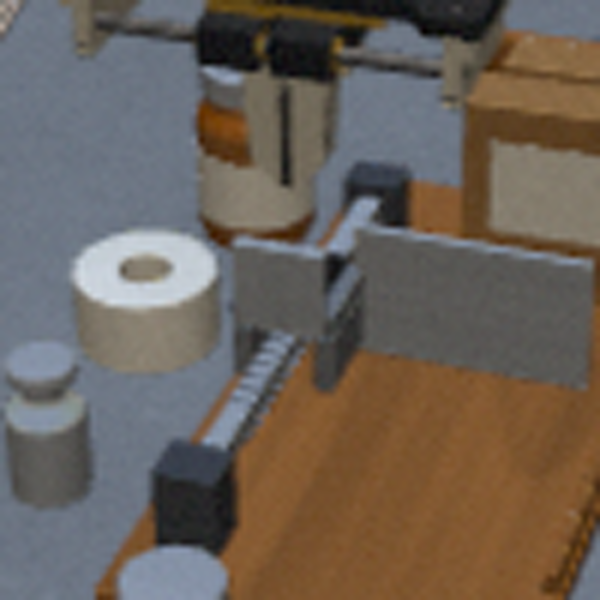

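The fingers hang in front of the tab, in line with it (tip at crop (287,187), tab top at (280,245)). I'll descend to just above the cap.

Emit:
servo_tool:
  plan:
    - {"tx":-2,"ty":0,"tz":8,"roll":0}
    - {"tx":-2,"ty":0,"tz":18,"roll":0}
    - {"tx":-2,"ty":0,"tz":28,"roll":0}
    - {"tx":-2,"ty":0,"tz":36,"roll":0}
    - {"tx":-2,"ty":0,"tz":36,"roll":0}

```text
t: 3.2
tool_pos: [0.5632, 0.0411, 0.0925]
tool_rot: [[0.253, 0.967, -0.002], [0.967, -0.253, -0.0], [-0.001, -0.001, -1.0]]
force: [-0.3, -0.1, 0.5]
opening: 0.0007
```

Run:
```python
from h import *
np.set_printoptions(precision=4,suppress=True)
th=np.radians(-15.05);R=np.array([[np.cos(th),-np.sin(th)],[np.sin(th),np.cos(th)]]);o=np.array([.5099,.0698])
p=(265+(287.5)/6-.5,160+187.5/6-.5);w=onz(p,.126,'side');print('tip seen in s2 (front face bottom) rack',R.T@(w[:2]-o))
a=snap('side','s3.png');b=snap('top','t3.png')
A=cv2.resize(a[170:245,280:355],None,fx=7,fy=7,interpolation=2)
cv2.imwrite('pics/c3.png',A[:,:,::-1])
s=observe();print(s['t'],s['tool_pos'],R.T@(np.array(s['tool_pos'])[:2]-o),s['force'])
```

```text
tip seen in s2 (front face bottom) rack [ 0.06   -0.0005]
3.3 [0.5639 0.0415 0.0938] [ 0.0595 -0.0133] [0.3482 0.6071 0.3535]
```

View pics/c3.png

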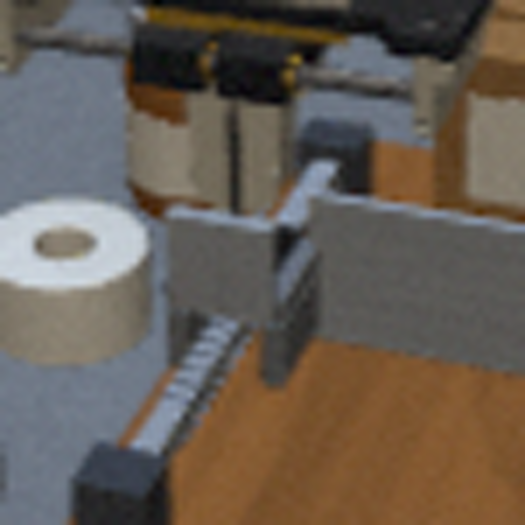

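The fingers have passed behind the tab without contact. Now pressing.

Emit:
servo_tool:
  plan:
    - {"tx":0,"ty":0,"tz":5,"roll":0}
    - {"tx":0,"ty":0,"tz":10,"roll":0}
    - {"tx":0,"ty":0,"tz":15,"roll":0}
    - {"tx":0,"ty":0,"tz":19,"roll":0}
    - {"tx":0,"ty":0,"tz":22,"roll":0}

```text
t: 3.72
tool_pos: [0.5639, 0.0416, 0.0713]
tool_rot: [[0.252, 0.968, -0.0], [0.968, -0.252, -0.0], [-0.0, 0.0, -1.0]]
force: [-1.0, -0.1, 3.4]
opening: 0.0002
```

Emit:
servo_tool:
  plan:
    - {"tx":0,"ty":0,"tz":1,"roll":0}
    - {"tx":0,"ty":0,"tz":2,"roll":0}
    - {"tx":0,"ty":0,"tz":2,"roll":0}

```text
t: 3.97
tool_pos: [0.564, 0.0416, 0.0703]
tool_rot: [[0.252, 0.968, 0.0], [0.968, -0.252, -0.0], [-0.0, 0.0, -1.0]]
force: [-1.7, -0.3, 6.6]
opening: 0.0004
```

Emit:
servo_tool:
  plan:
    - {"tx":0,"ty":0,"tz":2,"roll":0}
    - {"tx":4,"ty":0,"tz":2,"roll":0}
    - {"tx":9,"ty":0,"tz":2,"roll":0}
    - {"tx":15,"ty":0,"tz":2,"roll":0}
    - {"tx":21,"ty":0,"tz":2,"roll":0}

```text
t: 4.38
tool_pos: [0.5697, 0.062, 0.0699]
tool_rot: [[0.253, 0.968, 0.002], [0.968, -0.253, -0.001], [-0.0, 0.002, -1.0]]
force: [-7.4, -2.6, 24.4]
opening: 0.0006
```

Emit:
servo_tool:
  plan:
    - {"tx":6,"ty":0,"tz":0,"roll":0}
    - {"tx":12,"ty":0,"tz":0,"roll":0}
    - {"tx":18,"ty":0,"tz":0,"roll":0}
    - {"tx":24,"ty":0,"tz":0,"roll":0}
    - {"tx":30,"ty":0,"tz":0,"roll":0}

```text
t: 4.8
tool_pos: [0.5776, 0.0912, 0.0699]
tool_rot: [[0.252, 0.968, 0.002], [0.968, -0.252, -0.0], [0.0, 0.002, -1.0]]
force: [-4.8, -2.8, 23.1]
opening: 0.0004
```

Emit:
servo_tool:
  plan:
    - {"tx":6,"ty":0,"tz":-0.5,"roll":0}
    - {"tx":12,"ty":0,"tz":-0.5,"roll":0}
    - {"tx":18,"ty":0,"tz":-0.5,"roll":0}
    - {"tx":24,"ty":0,"tz":-0.5,"roll":0}
    - {"tx":30,"ty":0,"tz":-0.5,"roll":0}

```text
t: 5.22
tool_pos: [0.5853, 0.1199, 0.0701]
tool_rot: [[0.253, 0.968, 0.002], [0.968, -0.253, -0.001], [-0.0, 0.002, -1.0]]
force: [-3.8, -3.8, 18.1]
opening: 0.0007
```

Emit:
servo_tool:
  plan:
    - {"tx":4,"ty":0,"tz":0,"roll":0}
    - {"tx":8,"ty":0,"tz":0,"roll":0}
    - {"tx":11,"ty":0,"tz":0,"roll":0}
    - {"tx":14,"ty":0,"tz":0,"roll":0}

```text
t: 5.55
tool_pos: [0.589, 0.1335, 0.0701]
tool_rot: [[0.253, 0.968, 0.003], [0.968, -0.253, -0.0], [0.0, 0.003, -1.0]]
force: [-2.9, -2.2, 16.9]
opening: 0.0005
```

Emit:
servo_tool:
  plan:
    - {"tx":2,"ty":0,"tz":0,"roll":0}
    - {"tx":4,"ty":0,"tz":0,"roll":0}
    - {"tx":6,"ty":0,"tz":0,"roll":0}
    - {"tx":8,"ty":0,"tz":0,"roll":0}

```text
t: 5.88
tool_pos: [0.5898, 0.1361, 0.0698]
tool_rot: [[0.255, 0.967, -0.001], [0.967, -0.255, -0.007], [-0.007, 0.001, -1.0]]
force: [-8.1, -15.8, 26.7]
opening: 0.0006
```

Emit:
servo_tool:
  plan:
    - {"tx":2,"ty":0,"tz":0,"roll":0}
    - {"tx":3,"ty":0,"tz":0,"roll":0}
    - {"tx":3,"ty":0,"tz":0,"roll":0}

```text
t: 6.13
tool_pos: [0.5915, 0.14, 0.0699]
tool_rot: [[0.255, 0.967, 0.001], [0.967, -0.255, -0.005], [-0.005, 0.003, -1.0]]
force: [-4.4, -11.9, 22.4]
opening: 0.0005
```

Run:
```python
from h import *
a=snap('side','s4.png')
A=cv2.resize(a[170:260,270:360],None,fx=6,fy=6,interpolation=2)
cv2.imwrite('pics/c4.png',A[:,:,::-1])
s=observe();print(s['t'],s['tool_pos'],s['force'])
```

```text
6.1833 [0.59153015 0.13999637 0.06991407] [ -3.99319535 -12.47483586  21.40317851]
```

View pics/c4.png

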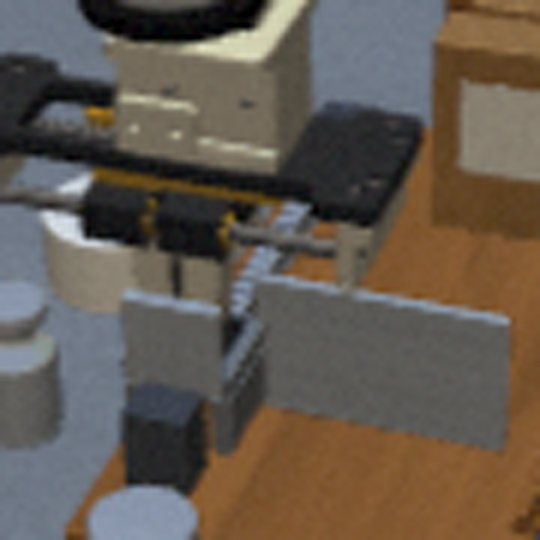

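The slide block looks at or almost at the end block. I'll push a bit more to confirm a hard stop.

Emit:
servo_tool:
  plan:
    - {"tx":2,"ty":0,"tz":0,"roll":0}
    - {"tx":4,"ty":0,"tz":0,"roll":0}
    - {"tx":6,"ty":0,"tz":0,"roll":0}
    - {"tx":6,"ty":0,"tz":0,"roll":0}

```text
t: 6.52
tool_pos: [0.592, 0.1413, 0.0698]
tool_rot: [[0.258, 0.966, -0.002], [0.966, -0.258, -0.011], [-0.011, 0.001, -1.0]]
force: [-10.5, -23.6, 31.3]
opening: 0.0003
```

Emit:
servo_tool:
  plan:
    - {"tx":0,"ty":0,"tz":-2,"roll":0}
    - {"tx":-2,"ty":0,"tz":-6,"roll":0}
    - {"tx":-4,"ty":0,"tz":-12,"roll":0}
    - {"tx":-8,"ty":0,"tz":-20,"roll":0}
    - {"tx":-10,"ty":0,"tz":-35,"roll":0}

```text
t: 6.93
tool_pos: [0.5885, 0.1395, 0.1023]
tool_rot: [[0.252, 0.968, -0.003], [0.968, -0.252, -0.001], [-0.001, -0.002, -1.0]]
force: [-0.5, 0.2, 0.3]
opening: 0.0001
```

Emit:
servo_tool:
  plan:
    - {"tx":0,"ty":0,"tz":-25,"roll":0}
    - {"tx":0,"ty":0,"tz":-55,"roll":0}
    - {"tx":-30,"ty":-10,"tz":-90,"roll":0}
    - {"tx":-60,"ty":-30,"tz":-120,"roll":0}
    - {"tx":-60,"ty":-30,"tz":-120,"roll":0}

```text
t: 7.35
tool_pos: [0.545, 0.0877, 0.2276]
tool_rot: [[0.254, 0.967, 0.005], [0.967, -0.254, -0.001], [0.001, 0.005, -1.0]]
force: [0.2, 0.0, -0.5]
opening: 0.0006
```

Run:
```python
from h import *
a=snap('side','s5.png');b=snap('top','t5.png')
A=cv2.resize(a[160:280,260:380],None,fx=5,fy=5,interpolation=2)
cv2.imwrite('pics/c5.png',A[:,:,::-1])
s=observe();print(s['t'],s['tool_pos'],s['force'])
p0=cv2.imread('pics/s1.png').astype(int)
for n in('release_top','stop_tab','end_block'):
  for c in('side','top'):print(n,c,[(d['conf'],d['centre']) for d in pinpoint(n,c)[:1]])
```

```text
7.45 [0.54563291 0.08894657 0.22545549] [0.33433745 0.69543718 0.02424188]
release_top side [(0.53, [299.8, 223.6])]
release_top top []
stop_tab side [(0.62, [297.7, 219.2])]
stop_tab top []
end_block side [(0.95, [298.0, 232.5])]
end_block top [(0.67, [284.0, 194.5])]
```

View pics/c5.png

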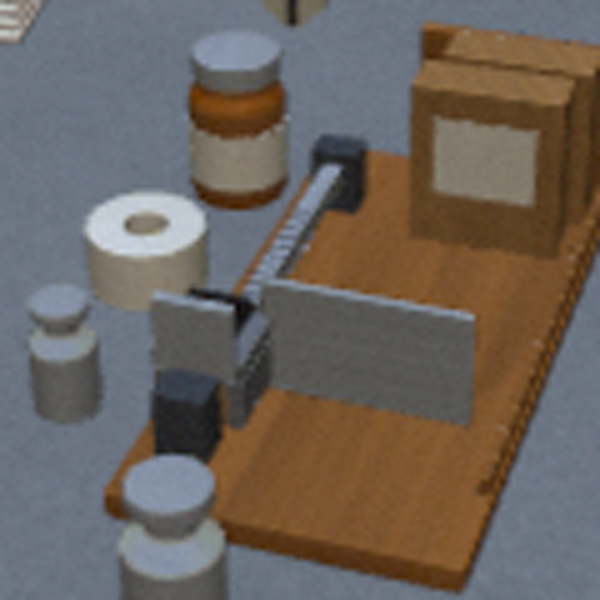

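The cap is up (black edge visible behind the tab), and the cartons and bystanders look unmoved. I'll clear the arm from the top view and measure stop against end block.

Emit:
servo_tool:
  plan:
    - {"tx":-20,"ty":-30,"tz":0,"roll":0}
    - {"tx":-45,"ty":-60,"tz":0,"roll":0}
    - {"tx":-70,"ty":-90,"tz":0,"roll":0}
    - {"tx":-100,"ty":-110,"tz":0,"roll":0}
    - {"tx":-130,"ty":-130,"tz":0,"roll":0}

```text
t: 8.17
tool_pos: [0.3852, -0.0031, 0.2224]
tool_rot: [[0.25, 0.968, -0.001], [0.968, -0.25, 0.0], [0.0, -0.001, -1.0]]
force: [0.2, -1.4, 0.7]
opening: 0.0007
```

Emit:
servo_tool:
  plan:
    - {"tx":-35,"ty":-10,"tz":0,"roll":0}
    - {"tx":-70,"ty":-10,"tz":0,"roll":0}
    - {"tx":-100,"ty":-10,"tz":0,"roll":0}
    - {"tx":-120,"ty":-10,"tz":0,"roll":0}
    - {"tx":-120,"ty":-10,"tz":0,"roll":0}

```text
t: 8.58
tool_pos: [0.3458, -0.1201, 0.2227]
tool_rot: [[0.257, 0.967, -0.001], [0.967, -0.257, -0.001], [-0.001, -0.001, -1.0]]
force: [0.2, 0.1, 0.6]
opening: 0.0002
```

Run:
```python
from h import *
np.set_printoptions(precision=4,suppress=True)
th=np.radians(-15.05);R=np.array([[np.cos(th),-np.sin(th)],[np.sin(th),np.cos(th)]]);o=np.array([.5099,.0698])
q=(260+193/5-.5,160+301/5-.5);print('tab +y face now',R.T@(onz(q,.102,'side')[:2]-o))
b=snap('top','t6.png');im=b.max(2)
cv2.imwrite('pics/c6.png',cv2.resize(b[165:235,265:365],None,fx=7,fy=7,interpolation=2)[:,:,::-1])
for d in masks_of('release_top','top')[:2]: print(d['conf'],d['centre'],R.T@(onz(d['centre'],.08,'top')[:2]-o))
a=capture('side');p0=cv2.imread('pics/s1.png')[:,:,::-1]
print(observe()['tool_pos'],observe()['t'])
for n in('carton_a','weight_big','weight_small','label_roll','jar','tin','bun_pack'):
  for d in masks_of(n,'side')[:2]:
    m=d['region'];print(n,d['conf'],d['centre'],'mean diff',np.abs(a[m].astype(int)-p0[m]).mean())
```

```text
tab +y face now [0.0607 0.1074]
0.59 [295.3, 191.9] [0.0626 0.0778]
[ 0.3472 -0.116   0.2229] 8.7333
carton_a 0.82 [361.0, 193.3] mean diff 6.646270396270396
carton_a 0.53 [376.3, 169.2] mean diff 2.445945945945946
weight_big 0.93 [294.5, 273.4] mean diff 1.9090909090909092
weight_big 0.73 [334.1, 236.0] mean diff 13.9788299423211
weight_small 0.65 [273.9, 231.1] mean diff 2.06359649122807
weight_small 0.44 [304.2, 185.9] mean diff 4.528773072747014
label_roll 0.89 [287.3, 208.5] mean diff 1.818390804597701
label_roll 0.62 [292.8, 272.9] mean diff 1.9196933010492332
jar 0.94 [307.9, 183.5] mean diff 4.786749482401656
tin 0.87 [286.3, 345.1] mean diff 1.8200680272108845
bun_pack 0.71 [332.6, 147.1] mean diff 2.3497009757632985
bun_pack 0.66 [293.4, 273.6] mean diff 1.9268292682926829
```

View pics/c6.png

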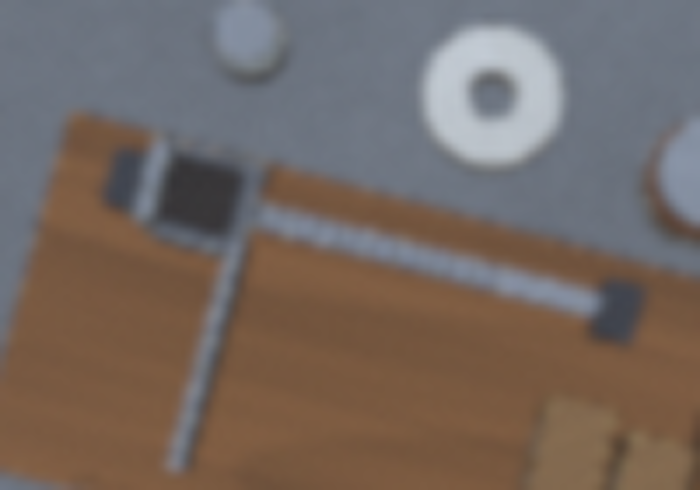

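Tab and end block meet with no gap in the top view. The tab's +y face is at 107 mm in the rack frame, against about 109 mm expected when home, and the push ended on a hard stop.

```bash
python3 -c "
from station import *
print(job_done())"
```

```text
the job is handed in; nothing more can be done
None
```

The stop is pushed back to the end block and the release cap has sprung up again. I handed the job in at about 8.7 s; it reports no verdict.

**What I did:** With shut fingers I pressed the cap to its hard stop, with the tip at 70 mm above the table. I slid the stop about 95 mm along the bar with the cap held down, until it met a hard stop at about 25 N, then lifted off and moved clear.

**Last checks:**
- **Stop position:** the tab's +y face measured 107 mm in the rack frame, where about 109 mm was expected when home. The top view shows no gap at the end block.
- **Cap:** the black cap edge shows above the block in the side view. I judged this from the picture and did not measure its height.
- **Bystanders:** the cartons, weights, roll and jar look unmoved in the final pictures. Side-view differences from the start were small for the weights, roll, tin and buns. They were larger for the jar (about 5) and one carton (about 7), probably because the moved stop and tab no longer cover them or shade them; I did not measure those two separately.

**Disagreements:**
- The network's first tab point was about 6 mm off my own measurement, so I used my own fits.
- My first move calls were refused, probably because the rows left out "roll"; they went through once I gave all four values.

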